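# Show the wedge-peen hammer head to the inspection camera

## Robot

A 6-joint arm with a two-finger parallel gripper is mounted at the origin on the work surface. World frame = base frame: x ahead of the robot, y to its left, z up, the work surface at z = 0. Lengths are in m, angles in rad, forces in N, time in s.
With the tool pointing down it reaches from about 0.3 to 0.85 m from the base axis. Payload 4.2 kg.
Tool frame: the origin (TCP) lies midway between the tips of the shut fingers; the grasp point (between the pads) lies 19 mm behind it (robot.grip_depth is the distance from the TCP to the grasp point, in m); z points along the fingers, y is the line along which they close (so a half turn about z gives the same grasp; the last joint's range is limited). The gripper opens to 91 mm and grips with 3 to 60 N. Pads are 32 mm wide; open, the fingers measure 118 mm over their backs; the gripper's body (76 mm by 178 mm) begins 60 mm behind the grasp point.
Start: joints at [1.226, 0.32, 1.565, -0, 1.257, -0.02], TCP at [0.183, 0.545, 0.214] pointing down, gripper open.
Joint ranges: [-3.11, 3.11], [-0.84, 2.01], [0.21, 2.61], [-1.34, 4.49], [0.05, 2.63], [-2.56, 2.56]. Speed limits (rad/s): [2.57, 2.57, 3.14, 3.14, 3.14, 3.14].

## Interface

Orientations are given as a unit quaternion [w, x, y, z].
In Python, from bench import robot, vision, order, models gives the robot as it stands.
- The arm moves only by the shell command python3 -m pendant 'ROWS'. ROWS is JSON, a list of rows, each a list of 7 numbers: the opening, from 0 (shut) to 1 (fully open), then the shift along the world's x, y, z normalised to -1 to 1, where 1 is 50 cm, then the turn, a rotation vector about the world's x, y, z normalised to -1 to 1, where 1 is 2 rad. A call has 1 to 8 rows; each row shifts and turns the commanded pose from where the row before left it; what a row does not reach is not made up. A row lasts 1/8 s, in which the tool goes at most 62.5 mm and 10.7 degrees, less where a joint would pass 70% of its speed; a pose out of reach is approached as far as the arm can. A call with a number of a shift or a turn outside -1 to 1 is refused whole. A call with a gripper value outside its range is refused whole. The fingers move at their own pace and stop on an object; the grip force is fixed at half the most. Time passes only in rows, so rows that do not move let the fingers close. It gives the time, the measured TCP pose, the force, the opening and the grip force at its end, in the units of the state.
- robot.read_state(): the state, without advancing time (a new reading comes with each control period).
- vision.grab_frame(name): name is "scene" or "top" or "wrist"; returns the picture (384x512x3 uint8, red, green, blue); there is no depth.
- vision.camera_info(name): a dict with "fx", "fy", "cx", "cy" (pixels), "k1" (the pictures are not rectified: a ray, as slopes to the right and down, at radius r is drawn at 1 + k1 r^2 times it, then the intrinsics apply), "view" (4x4, takes a point from world to camera coordinates). Camera axes: x right, y down, z forward; pixel columns grow to the right and rows downward; lengths in m; the calibration is good to about 2 mm. A picture is of the moment at which its call begins: read the wrist's pose just before it. camera_info takes no time and is no camera call; for the wrist camera it gives the pose at the moment of the call.
- order.finish_job(): hands the job in; it is judged then, once.
Trained networks look in the newest picture that a camera, given by its name, has taken for a name from the list of things; names that differ only in an ending like _2 or _b are one class to them, and where a whole thing is asked for, a point or a joint stands for the part that bears it (a point fixed in the world has none). Each returns a list of dicts, best first, with "conf" (0 to 1); they miss things now and then, are a little off and sometimes report something else, mostly with a low value. They report only what shows in the picture. A call takes as long as a camera call. They do not tell look-alikes from the thing itself.
- models.outline_of(camera, name): "region" (384x512 bool, what is visible of it) and "location" ([column, row] in pixels, amid what is visible of it).
The state is a dict: "time": time; "joints": joint angles; "qd": joint speeds; "effort": joint torques, N m; "tcp_pos": TCP position; "ee_rot": TCP orientation; "ft_force": force on the tool from outside, world axes, zero at the start; "moment": the same for the moment, N m; "width": finger opening in m; "grasp_force": force on a finger pad.
Only numpy, scipy, OpenCV 4.12 (cv2) and the standard library are available. Lean on these libraries where they do the work, as an engineer would, in place of code of your own. Each camera call takes 0.05 s, during which the arm holds its last target. There are 200 camera calls.

## Task

From the three forged hammer heads lying on the dark board, pick up the one whose far end tapers to a wedge and show it to the inspection camera on the stand: hold it in the air with the wedge's edge at the camera's focus point, the head pointing straight into the lens along its sloping line of sight, wedge end first, without rolling it to either side. Finish while still holding it there, still and clear of everything else: do not put it down or let go. Do not touch the camera or its stand, and leave the other two heads and the other things on the bench where they are.

Things in the scene. Friction and masses are not known exactly. Their poses are not given: they have to be found in the camera images.
- wedge_head: Head to show: steel, about 0.5 kg, 116 mm long, 30 mm high, eye (hole) upwards. Middle block 42 mm long, 30 mm wide with flat upright cheeks: grip here, at the balance. At -x a round flat face; at +x a wedge, seen from above narrowing to an upright edge 7 mm thick. Origin: underside of the block's centre; x to the wedge, z up. Starts with x within 0.85 rad of world +x, in any of 3 places
- peen_edge (a point): Middle of the wedge's edge: 61 mm along x from the head's origin and 15 mm above its underside.
- struck_face (a point): Middle of the flat striking face at the other end: 55 mm along -x from the origin, 15 mm above the underside.
- grip_point (a point): Middle of the block with the eye, between the cheeks (30 mm apart): 15 mm above the head's origin.
- camera: Inspection camera, a black cylinder (48 mm thick, 75 mm long) with a 64 mm light ring, on the stand's post. This origin is its FOCUS POINT, in empty air on the lens axis, 131 mm before the glass, straight above the bright disc on the foot, 170 to 230 mm above the bench (varies). x: from there to the lens, rising 0.5 rad (29 degrees) from the horizontal, away from the robot; y is level
- stand: Camera stand fixed to the bench: grey foot plate 300 x 90 x 10 mm (55 mm to -x, 245 mm to +x of the origin), a post of 18 mm diameter and 360 mm height at 210 mm along x. Origin: on the bench under the small bright disc (36 mm), which marks the place below the focus point; x towards the post, -0.05 to 0.65 rad from world +x; z up
- board: Dark wooden board, 260 x 460 x 12 mm, fixed to the bench, on which the three heads lie. Origin: centre of the underside, z up; its top is 12 mm above the bench.
- flat_head: Another steel hammer head of the same size, with a round flat face at both ends; origin under the middle of its eye. To be left alone.
- ball_head: Another steel hammer head of the same size, whose far end is a 29 mm ball; origin under the middle of its eye. To be left alone.
- brush: Hand brush lying on the bench, to be left alone.
- chisel: Dark steel cold chisel, 145 mm long, lying on the bench, to be left alone.
- tin: Open metal tin, 80 mm diameter, 100 mm high, to be left alone.
- handle: Wooden hammer handle, 300 mm long, 26 mm thick, lying on the bench, to be left alone.
- block: Wooden block 110 x 70 x 45 mm, to be left alone.
- spanner: Wrench lying on the bench, to be left alone.
Things that resemble listed ones, but are neither listed nor needed, are in the scene too. What is shaped like the wedge_head but purple or red is not meant.

How it is judged:
By the outcome, as a careful person would: the job done as asked, in the order asked, and still so for the second after the job is handed in, while the arm keeps its last pose, push and grip.
It also fails if it takes over 35 s, if anything falls off the work surface, if the arm or the gripper's body presses on something with over 40 N, if the wrist force passes 120 N, or if a joint passes its speed limit or range.

## Working session

There is one attempt and no reset: what is moved stays moved. The work goes in short steps, Python scripts to look and compute and a shell command to move; the robot and the scene stay as the last step left them, time stands still between calls to the robot, and variables do not carry over. Pictures are saved under pics/ and viewed, at most 10 in all, crops included, and the job is handed in when it is done.

```bash
mkdir -p pics; cat > h.py <<'E'
import numpy as np, cv2
from bench import robot, vision, order, models
def ray(cam,uv,ci=None):
    c=ci or vision.camera_info(cam); V=np.array(c["view"])
    d=np.array([(uv[0]-c["cx"])/c["fx"],(uv[1]-c["cy"])/c["fy"]]); u=d.copy()
    for _ in range(30): u=d/(1+c["k1"]*(u@u))
    w=V[:3,:3].T@np.array([u[0],u[1],1]); o=-V[:3,:3].T@V[:3,3]
    return o,w
def at_z(cam,uv,z,ci=None):
    o,w=ray(cam,uv,ci); return o+w*(z-o[2])/w[2]
def proj(cam,P,ci=None):
    c=ci or vision.camera_info(cam); V=np.array(c["view"])
    p=V[:3,:3]@np.array(P)+V[:3,3]; u=p[:2]/p[2]; u=u*(1+c["k1"]*(u@u))
    return u*[c["fx"],c["fy"]]+[c["cx"],c["cy"]]
E
python3 - <<'E'
from h import *
ims=[vision.grab_frame(n) for n in("top","scene")]
for n,i in zip(("top","scene"),ims): cv2.imwrite(f"pics/{n}0.png",cv2.resize(i[:,:,::-1],None,fx=1.55,fy=1.55,interpolation=cv2.INTER_CUBIC))
for n in("top","scene"):
  for k in("wedge_head","flat_head","ball_head","camera","stand","peen_edge","struck_face","board"):
    for r in models.outline_of(n,k)[:4]:
      print(n,k,round(r["conf"],2),np.round(r["location"],1),r["region"].sum())
print(robot.read_state())
E
```

```text
top wedge_head 0.8 [319.4 271. ] 251
top wedge_head 0.71 [234.  134.4] 210
top wedge_head 0.5 [261.6 197.1] 181
top flat_head 0.53 [299.9 203. ] 219
top ball_head 0.68 [336.1 217.4] 216
top camera 0.62 [136.8 139.3] 530
top stand 0.83 [160.8 165.7] 2262
top stand 0.43 [300.8 203.4] 204
top peen_edge 0.6 [318.1 270.7] 205
top peen_edge 0.49 [229.9 135.9] 198
top peen_edge 0.46 [262.7 193.1] 219
top peen_edge 0.36 [300.2 203.8] 246
top struck_face 0.66 [231.8 131.4] 168
top struck_face 0.66 [339.  214.8] 205
top struck_face 0.6 [265.  195.2] 182
top struck_face 0.58 [315.8 279.8] 130
top board 0.92 [302.4 199.6] 7161
top board 0.44 [297.8 198.3] 155
scene wedge_head 0.68 [169.9 226.3] 224
scene wedge_head 0.57 [338.8 220.9] 220
scene wedge_head 0.56 [263.3 220.3] 219
scene wedge_head 0.36 [227.3 252.2] 6288
scene flat_head 0.86 [239.6 236.1] 253
scene ball_head 0.88 [199.6 257.7] 291
scene camera 0.9 [346.6 128.9] 392
scene stand 0.58 [338.3 179. ] 1543
scene peen_edge 0.62 [165.8 225.8] 235
scene peen_edge 0.49 [263.7 215.1] 260
scene peen_edge 0.48 [336.4 221.1] 187
scene struck_face 0.59 [338. 222.] 192
scene struck_face 0.56 [264.4 220.8] 254
scene struck_face 0.51 [167.9 227.9] 211
scene board 0.69 [228.2 252.5] 6201
{'time': 0.9, 'joints': array([ 1.22598856e+00,  3.19577928e-01,  1.56449757e+00,  6.41125623e-06,
        1.25743517e+00, -2.00055610e-02]), 'qd': array([-0.00213471,  0.00020081, -0.00127609, -0.00016071,  0.00158592,
       -0.0029331 ]), 'effort': array([ 3.66574241e-04, -4.12351048e+01, -2.32232988e+01,  7.28751021e-02,
        3.77693691e-02,  1.15171403e-06]), 'tcp_pos': array([0.18349636, 0.54493877, 0.21398958]), 'ee_rot': array([4.43667188e-06, 1.61689154e-01, 9.86841738e-01, 4.08641700e-05]), 'ft_force': array([-0.24296694, -0.31084605,  0.01146578]), 'moment': array([ 0.04192524, -0.02644257,  0.00553406]), 'grasp_force': 0.0, 'width': 0.09120123538449852}
```

View pics/top0.png

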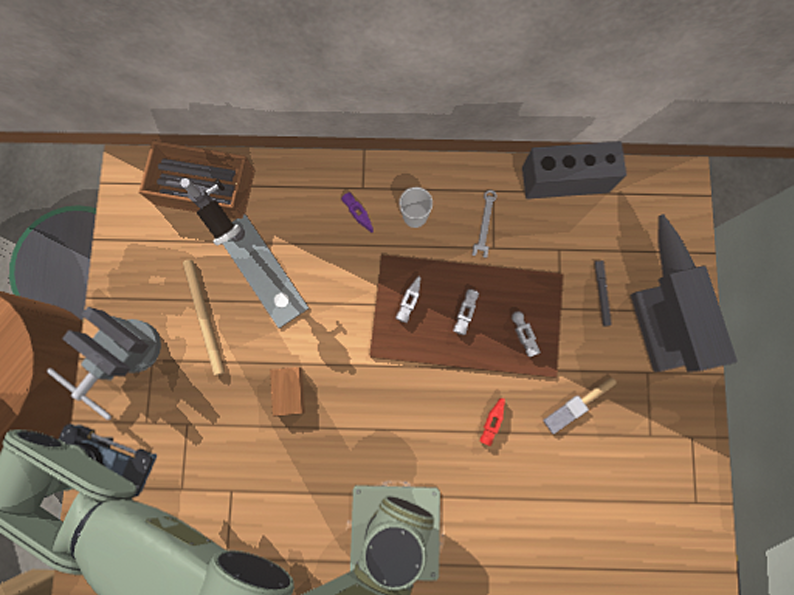

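View pics/scene0.png

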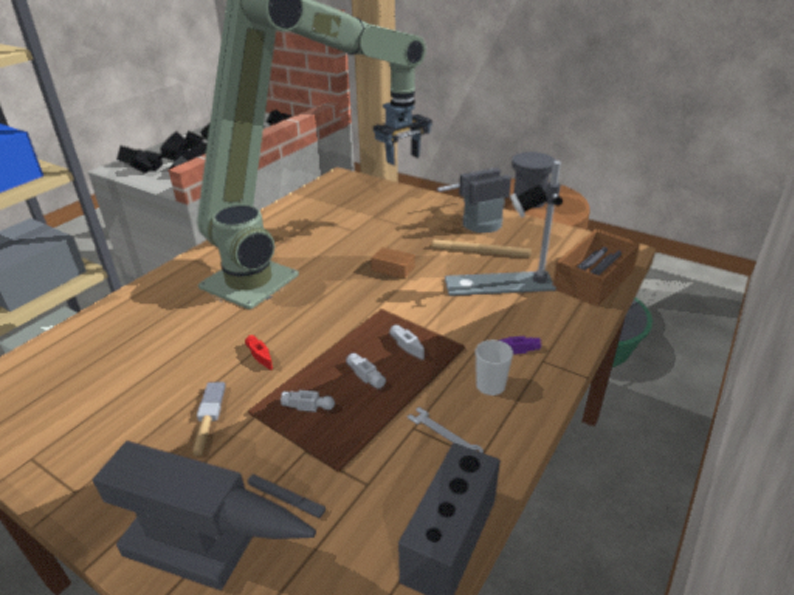

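The candidates in the top view (enlarged pixels) are (408,298), (467,311) and (525,333) on the board, plus a purple one at (356,212) and a red one at (493,422). The steel head at (408,298) is the only steel one with a tapering far end; (467,311) is flat at both ends and (525,333) has a ball. I'll confirm with a crop.

```bash
python3 - <<'E'
from h import *
t=vision.grab_frame("top"); s=vision.grab_frame("scene")
R=lambda i,x,y,w,h,f:cv2.resize(i[y:y+h,x:x+w,::-1],(w*f,h*f),interpolation=cv2.INTER_CUBIC)
a=R(t,245,165,100,70,4); b=R(t,100,105,100,110,4)[:, :]; c=R(s,280,95,100,100,4)
out=np.zeros((590,800,3),np.uint8)
out[:280,:400]=a; out[:300,400:800]=R(s,280,100,100,75,4); out[285:585,:400]=R(t,105,110,100,75,4)
out[305:585,400:800]=R(s,235,195,100,70,4)
cv2.imwrite("pics/crop1.png",out)
def bright(im,x0,y0,x1,y1,th):
    g=im[y0:y1,x0:x1].min(2).astype(float); m=np.clip(g-th,0,None); yy,xx=np.mgrid[y0:y1,x0:x1]; return (xx*m).sum()/m.sum(),(yy*m).sum()/m.sum(),m.max()
print("disc top",bright(t,172,185,190,202,190),at_z("top",bright(t,172,185,190,202,190)[:2],.011))
print("disc scene",bright(s,292,174,310,190,190),at_z("scene",bright(s,292,174,310,190,190)[:2],.011))
for cam in("top","scene"):
  for r in models.outline_of(cam,"wedge_head"):
    m=r["region"]; yy,xx=np.nonzero(m); P=np.array([at_z(cam,(x,y),.027)[:2] for x,y in zip(xx,yy)])
    w,v=np.linalg.eigh(np.cov(P.T)); print(cam,r["conf"],P.mean(0).round(4),np.arctan(v[1,1]/v[0,1]).round(3),np.ptp(P@v,0).round(3))
E
```

```text
disc top (np.float64(181.15492508766337), np.float64(193.6142811603443), np.float64(65.0)) [0.54327461 0.29548366 0.011     ]
disc scene (np.float64(299.91653543307086), np.float64(182.0535433070866), np.float64(42.0)) [0.54142358 0.29718985 0.011     ]
top 0.75 [0.7742 0.1119] 0.634 [0.038 0.117]
top 0.69 [ 0.5442 -0.0224] -0.364 [0.028 0.108]
top 0.61 [ 0.261  -0.2299] -0.381 [0.034 0.116]
scene 0.66 [ 0.5504 -0.0231] -0.48 [0.048 0.14 ]
scene 0.57 [0.5176 0.8871] 1.293 [0.148 0.256]
scene 0.55 [0.7851 0.11  ] 0.387 [0.055 0.077]
```

View pics/crop1.png

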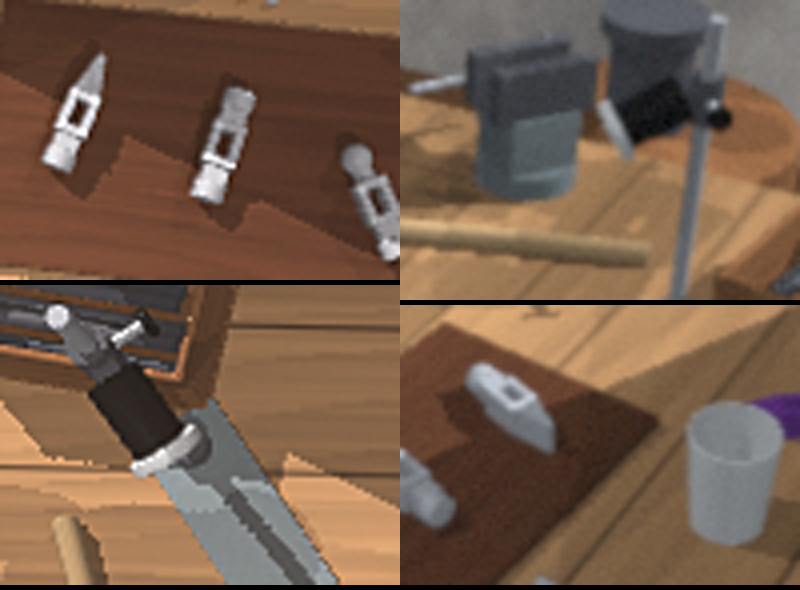

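The crop confirms it: the head at crop (78,110), top-view pixel about (264,192), tapers to an edge, and the scene crop at (510,405) shows the same wedge. Next I'll triangulate the stand and work out the first move.

```bash
cat > fit.py <<'E'
from h import *
from scipy.optimize import least_squares
obs=[("top",(181.15,193.6),0),("scene",(299.9,182.05),0),("top",(119.2,117.9),1),("scene",(359.2,104.2),1),("top",(146.2,150.2),2),("scene",(333.5,132.6),2)]
CI={n:vision.camera_info(n) for n in("top","scene")}
def pts(p):
    x,y,a,h=p; d=np.array([np.cos(a),np.sin(a),0]); f=np.array([x,y,0])
    return [f+[0,0,.011],f+.21*d+[0,0,.36],f+[0,0,h]+.131*(np.cos(.5)*d+[0,0,np.sin(.5)])]
def res(p):
    P=pts(p); return np.concatenate([proj(c,P[i],CI[c])-uv for c,uv,i in obs])
s=least_squares(res,[.54,.295,.5,.2],loss="soft_l1")
if __name__=="__main__":
    print(s.x.round(4)); print(res(s.x).reshape(-1,2).round(2))
    Z=.012+.027
    off=(245,165)
    for nm,(u,v),z in(("tip",(101,56),.04),("eye",(79,111),.042),("face",(59,161),.04)):
        print(nm,at_z("top",(off[0]+u/4-.4,off[1]+v/4-.4),z).round(4))
    print(np.array(vision.camera_info("wrist")["view"]).round(3))
E
python3 fit.py
```

```text
[0.5453 0.2968 0.6297 0.1848]
[[-0.3  -0.52]
 [ 0.78  0.3 ]
 [-0.23 -0.89]
 [ 0.03  0.2 ]
 [ 0.57  2.25]
 [-1.35 -0.81]]
tip [ 0.6043 -0.0456  0.04  ]
eye [ 0.5503 -0.0258  0.042 ]
face [ 0.5025 -0.008   0.04  ]
[[ 0.319  0.948  0.001 -0.576]
 [ 0.91  -0.307  0.279 -0.031]
 [ 0.264 -0.088 -0.96   0.39 ]
 [ 0.     0.     0.     1.   ]]
```

```bash
python3 -m pendant '[[1,0.06,-0.094,0,0,0,-0.015],[1,0.06,-0.094,0,0,0,0],[1,0.06,-0.094,0,0,0,0],[1,0.06,-0.094,0,0,0,0],[1,0.06,-0.094,0,0,0,0],[1,0.06,-0.094,0,0,0,0],[1,0.06,-0.094,0,0,0,0],[1,0.06,-0.094,0,0,0,0]]' && python3 -m pendant '[[1,0.06,-0.094,0,0,0,0],[1,0.06,-0.094,0,0,0,0],[1,0.06,-0.094,0,0,0,0],[1,0.04,-0.094,0,0,0,0],[1,0,0,0,0,0,0],[1,0,0,0,0,0,0]]'
python3 - <<'E'
from h import *
s=robot.read_state(); ci=vision.camera_info("wrist"); im=vision.grab_frame("wrist"); print(s["time"],s["tcp_pos"],s["ee_rot"],s["joints"].round(2))
cv2.imwrite("pics/w1.png",cv2.resize(im[:,:,::-1],None,fx=1.5,fy=1.5))
for r in models.outline_of("wrist","wedge_head"):
    yy,xx=np.nonzero(r["region"]); P=np.array([at_z("wrist",(x,y),.03,ci)[:2] for x,y in zip(xx,yy)])
    w,v=np.linalg.eigh(np.cov(P.T)); print(r["conf"],r["location"],P.mean(0).round(4),np.arctan(v[1,1]/v[0,1]).round(3),np.ptp(P@v,0).round(3))
E
```

```text
time: 2.1
tcp_pos: [0.4243, 0.1674, 0.2143]
ee_rot: [0.0, 0.176, 0.984, 0.0]
ft_force: [1.0, -0.1, 0.4]
width: 0.0913
grasp_force: 0.0
time: 2.85
tcp_pos: [0.5331, -0.0187, 0.2138]
ee_rot: [-0.0, 0.177, 0.984, 0.0]
ft_force: [0.1, -0.1, 0.4]
width: 0.091
grasp_force: 0.0
2.85 [ 0.53309705 -0.01868997  0.2138117 ] [-4.17067868e-04  1.76702659e-01  9.84264147e-01  2.92786941e-04] [-0.06  0.25  1.66  0.    1.23 -1.27]
0.62 [256.7, 182.0] [ 0.544  -0.0204] -0.366 [0.031 0.119]
0.59 [11.7, 38.5] [ 0.2927 -0.2161] -0.592 [0.025 0.078]
```

View pics/w1.png

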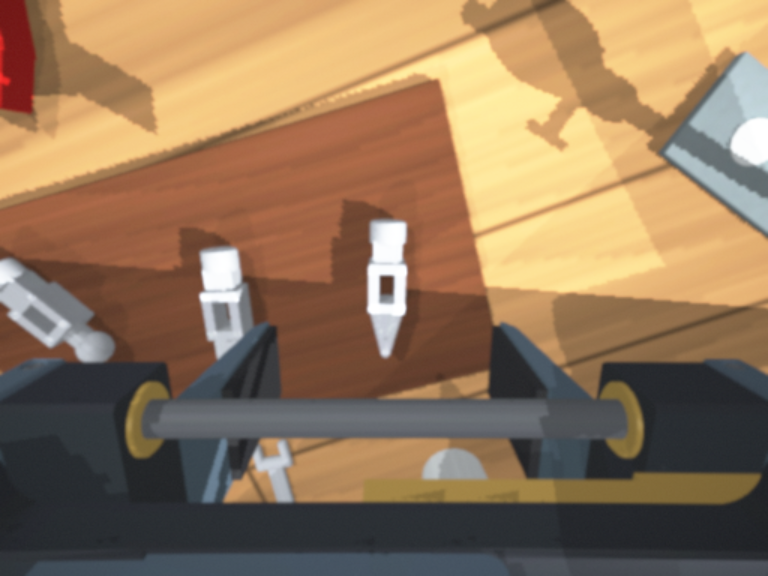

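```bash
python3 - <<'E'
from h import *
ci=vision.camera_info("wrist")
q=lambda u,v,z:at_z("wrist",(u/1.5-.2,v/1.5-.2),z,ci)[:2]
f=q(388,221,.04);t=q(386,355,.036);bl=q(387,262,.042);bh=q(386,312,.042)
l=(q(368,290,.042)+q(406,290,.042))/2
d=t-f; print(f,t,"block",bl,bh,(bl+bh)/2,l,np.linalg.norm(d),np.linalg.norm(bh-bl),np.arctan2(d[1],d[0]))
R=np.array([[1,0,0]]) 
im=vision.grab_frame("wrist")
m=(im[140:242,235:280].min(2)>135); 
# min-area rect of bright pixels
n,lab,st,ce=cv2.connectedComponentsWithStats(m.astype(np.uint8)); k=1+st[1:,4].argmax(); yy,xx=np.nonzero(lab==k)
P=np.array([at_z("wrist",(x+235,y+140),.04,ci)[:2] for x,y in zip(xx,yy)]).astype(np.float32)
print(st[k],cv2.minAreaRect(P))
print("disc",at_z("wrist",(760/1.5,143/1.5),.011,ci))
E
```

```text
[ 4.96431135e-01 -3.59302786e-04] [ 0.60643497 -0.04247877] block [ 0.52701147 -0.0124433 ] [ 0.56700164 -0.02801315] [ 0.54700656 -0.02022823] [ 0.54923371 -0.02059603] 0.11779173446698137 0.04291425943276584 -0.36567072758216235
[   9    7   27   92 1791] ((0.5511313080787659, -0.022408001124858856), (0.032491132616996765, 0.1184559017419815), 69.07904815673828)
disc [0.54635527 0.30441903 0.011     ]
```

```bash
python3 -m pendant '[[1,0.03,-0.0046,0,0,0,-0.004],[1,0,0,-0.1,0,0,0],[1,0,0,-0.1,0,0,0],[1,0,0,-0.1,0,0,0],[1,0,0,-0.06,0,0,0],[1,0,0,-0.036,0,0,0],[1,0,0,0,0,0,0]]' && python3 -m pendant '[[0,0,0,0,0,0,0],[0,0,0,0,0,0,0],[0,0,0,0,0,0,0],[0,0,0,0,0,0,0],[0,0,0,0,0,0,0],[0,0,0,0,0,0,0]]'; python3 -c "
from h import *
print(robot.read_state())
im=vision.grab_frame('wrist');ci=vision.camera_info('wrist')
cv2.imwrite('pics/w2.png',cv2.resize(im[:,:,::-1],None,fx=1.5,fy=1.5))"
```

```text
time: 3.88
tcp_pos: [0.5486, -0.0209, 0.0148]
ee_rot: [-0.001, 0.18, 0.984, -0.0]
ft_force: [-0.5, -0.4, -0.3]
width: 0.0913
grasp_force: 0.0
time: 4.62
tcp_pos: [0.5485, -0.0214, 0.016]
ee_rot: [0.0, 0.18, 0.984, 0.0]
ft_force: [-1.4, -0.9, 0.2]
width: 0.0337
grasp_force: 0.0
{'time': 4.625, 'joints': array([-5.99561912e-02,  4.79320342e-01,  1.88072818e+00,  1.45510490e-04,
        7.81507209e-01, -1.26797507e+00]), 'qd': array([-0.00154834,  0.00148551, -0.00012904,  0.00110947, -0.00104042,
        0.00067062]), 'effort': array([ 1.03747279e-03, -4.28933966e+01, -1.64218622e+01, -7.84446340e-03,
        8.47651530e-02,  2.15138571e-04]), 'tcp_pos': array([ 0.54847886, -0.021369  ,  0.01599918]), 'ee_rot': array([1.21168601e-05, 1.80446483e-01, 9.83584803e-01, 5.31049443e-05]), 'ft_force': array([-1.37078453, -0.92263103,  0.17387108]), 'moment': array([0.03809126, 0.03972795, 0.01352675]), 'grasp_force': 0.0, 'width': 0.03370926849600343}
```

View pics/w2.png

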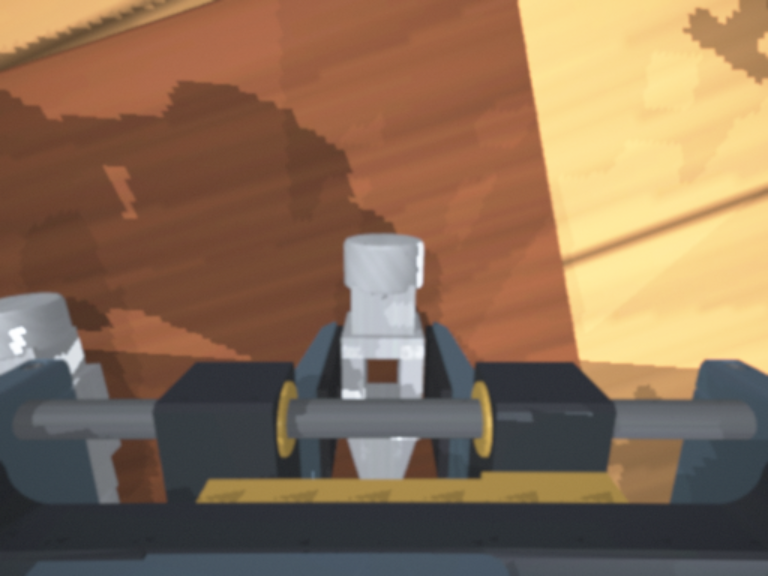

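The head sits centrally between the pads at (384,390), and the fingers have 4 mm left to close.

```bash
python3 -m pendant '[[0,0,0,0,0,0,0],[0,0,0,0,0,0,0],[0,0,0,0,0,0,0]]' && python3 -m pendant '[[0,0,0,0.04,0,0,0],[0,0,0,0.1,0,0,0],[0,0,0,0.1,0,0,0],[0,0,0,0.1,0,0,0],[0,0,0,0.1,0,0,0],[0,0,0,0,0,0,0],[0,0,0,0,0,0,0]]'; python3 - <<'E'
from h import *
s=robot.read_state(); im=vision.grab_frame('wrist');ci=vision.camera_info('wrist')
from scipy.spatial.transform import Rotation as Ro
w,x,y,z=s["ee_rot"]; R=Ro.from_quat([x,y,z,w]).as_matrix(); print(s["time"],s["tcp_pos"],s["ee_rot"],R.round(4),s["width"],s["grasp_force"])
cv2.imwrite('pics/w3.png',cv2.resize(im[140:340,150:350,::-1],None,fx=3,fy=3,interpolation=cv2.INTER_CUBIC))
# predicted pixels of head points if origin lies at TCP+1mm above ... head x = -tool x, z=-tool z
for n,p in(("face top",(-55,0,30)),("face bottom",(-55,0,0)),("blk -x L",(-21,15,30)),("blk -x R",(-21,-15,30)),("tip top",(61,0,30)),("tip bot",(61,0,0))):
    p=np.array(p)/1000; h=s["tcp_pos"]+R@np.array([-p[0],p[1],.004-p[2]])
    print(n,((proj("wrist",h,ci)-[150,140])*3).round(1))
E
```

```text
time: 5.05
tcp_pos: [0.5484, -0.0215, 0.016]
ee_rot: [-0.0, 0.18, 0.984, -0.0]
ft_force: [-0.1, -1.5, 1.6]
width: 0.0296
grasp_force: 30.0
time: 5.92
tcp_pos: [0.5469, -0.0211, 0.2334]
ee_rot: [-0.002, 0.18, 0.984, -0.0]
ft_force: [0.1, 0.3, -7.3]
width: 0.0299
grasp_force: 30.0
5.925 [ 0.54691556 -0.02108159  0.23342539] [-2.43883597e-03  1.80353640e-01  9.83598802e-01 -1.14878446e-04] [[-9.349e-01  3.548e-01 -4.800e-03]
 [ 3.548e-01  9.349e-01  7.000e-04]
 [ 4.800e-03 -1.100e-03 -1.000e+00]] 0.02987246611088868 29.97226595878601
face top [314.6  68.5]
face bottom [315.1  44.1]
blk -x L [398.3 256.3]
blk -x R [231.4 256.3]
tip top [315.2 628.7]
tip bot [315.6 528.7]
```

View pics/w3.png

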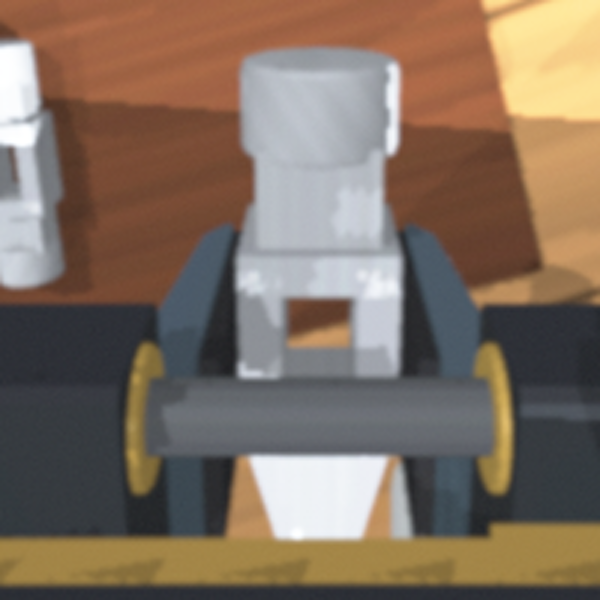

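```bash
cat > fit2.py <<'E'
from fit import *
from scipy.optimize import minimize
ims={n:vision.grab_frame(n) for n in CI}
reg={n:models.outline_of(n,"camera")[0]["region"] for n in CI}
th=np.linspace(0,2*np.pi,40,endpoint=False)
def sil(n,p,parts,S=8):
    x,y,a,h=p; d=np.array([np.cos(a),np.sin(a),0]); ax=np.cos(.5)*d+[0,0,np.sin(.5)]; e=np.array([-d[1],d[0],0]); g=np.cross(ax,e); F=np.array([x,y,h]); out=[]
    for r,s0,s1 in parts:
        P=[proj(n,F+s*ax+r*(np.cos(t)*e+np.sin(t)*g),CI[n]) for s in(s0,s1) for t in th]
        out.append(cv2.convexHull(np.round((np.array(P)+.5)*S).astype(np.int32)))
    return out
parts=[(.024,.131,.206),(.032,.128,.138)]
def iou(p):
    c=0
    for n in CI:
        m=np.zeros((384*4,512*4),np.uint8)
        for hull in sil(n,p,parts,4): cv2.fillPoly(m,[hull],1)
        m=cv2.resize(m.astype(np.float32),(512,384),interpolation=cv2.INTER_AREA); r=reg[n]
        c+=1-np.minimum(m,r).sum()/np.maximum(m,r).sum()
    return c
def cost(p): return iou(p)+.02*np.sum(res(p)[:8]**2)
if __name__=="__main__":
    print(reg["top"].sum(),reg["scene"].sum())
    b=minimize(cost,s.x,method="Nelder-Mead",options=dict(initial_simplex=np.array([s.x]+[s.x+np.eye(4)[i]*[.006,.006,.03,.02][i] for i in range(4)]),xatol=1e-4))
    print(b.x.round(4),b.fun,res(b.x).reshape(-1,2).round(2))
    for h in(.17,.18,.19,.2,.21): print(h,round(iou([*b.x[:3],h]),3))
    out=np.zeros((600,800,3),np.uint8)
    for k,(n,x0,y0) in enumerate((("top",115,115),("scene",318,108))):
        c=cv2.resize(ims[n][y0:y0+37,x0:x0+50,::-1],(400,296),interpolation=cv2.INTER_CUBIC); out[k*300:k*300+296,:400]=c
        c=c.copy()
        cv2.polylines(c,[q-np.array([x0,y0])*8 for q in sil(n,b.x,parts)],True,(0,255,0),1); out[k*300:k*300+296,400:]=c
    cv2.imwrite("pics/fit.png",out)
E
python3 fit2.py
```

```text
620 387
[0.5452 0.2967 0.6265 0.1839] 0.8038089640306292 [[-0.29 -0.48]
 [ 0.74  0.3 ]
 [-0.03 -0.96]
 [ 0.03  0.26]
 [ 0.77  2.32]
 [-1.4  -0.56]]
0.17 1.043
0.18 0.813
0.19 0.817
0.2 0.967
0.21 1.126
```

View pics/fit.png

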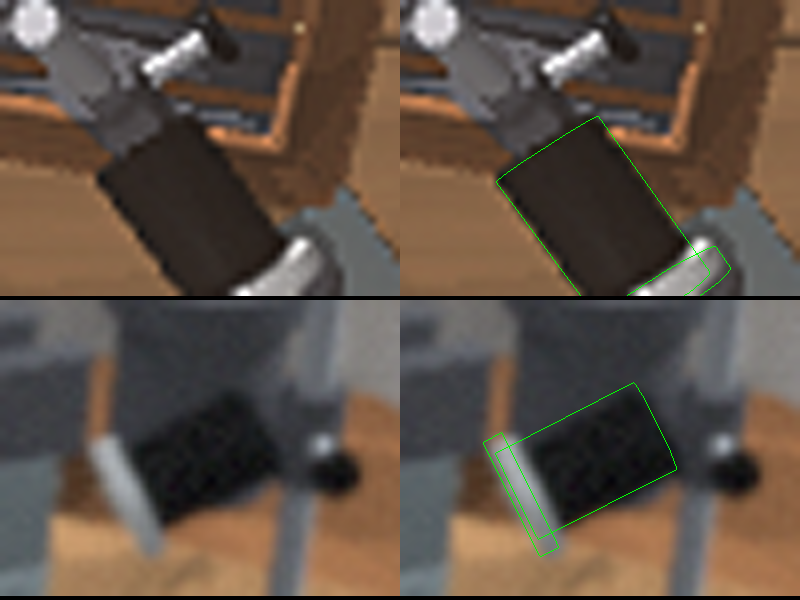

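The model outline fits both views: the focus is at about (0.544, 0.297, 0.185) and the lens yaw is about 0.628. I'll move to a standoff in the right orientation.

```bash
python3 -m pendant '[[0,-0.025,0.062,0,0,0,0.0826],[0,-0.025,0.062,0,0,0,0.0826],[0,-0.025,0.062,-0.015,0,0,0.0826],[0,-0.025,0.062,-0.015,0,0,0.0826],[0,-0.025,0.062,-0.015,0,0,0.0826],[0,-0.025,0.062,-0.015,0,0,0.0826],[0,-0.025,0.062,-0.016,0.049,-0.0673,0],[0,-0.025,0.062,-0.016,0.049,-0.0673,0]]' && python3 -m pendant '[[0,0,0,0,0.049,-0.0673,0],[0,0,0,0,0,0,0],[0,0,0,0,0,0,0],[0,0,0,0,0,0,0]]'
cat > tgt.py <<'E'
from h import *
from scipy.spatial.transform import Rotation as Ro
F=np.array([.544,.297,.185]); yaw=.628
Rh=Ro.from_euler("ZY",[yaw,-.5]).as_matrix()
Rt=Rh@np.diag([-1,1,-1.]); T=F+Rh@[-.061,0,-.011]
if __name__=="__main__":
    s=robot.read_state(); w,x,y,z=s["ee_rot"]; R=Ro.from_quat([x,y,z,w]).as_matrix()
    print(s["time"],"shift",((T-s["tcp_pos"])/.5).round(4),"turn",(Ro.from_matrix(Rt@R.T).as_rotvec()/2).round(4),s["joints"].round(2),s["width"],s["ft_force"].round(1))
    print("peen err mm",((s["tcp_pos"]+R@np.array([-.061,0,-.011])-F)*1000).round(1))
E
python3 tgt.py
```

```text
time: 7.18
tcp_pos: [0.4479, 0.2277, 0.1892]
ee_rot: [0.159, -0.305, 0.938, 0.052]
ft_force: [0.3, 0.9, -6.9]
width: 0.0298
grasp_force: 30.0
time: 7.68
tcp_pos: [0.4509, 0.2275, 0.1914]
ee_rot: [0.236, -0.299, 0.921, 0.077]
ft_force: [0.8, -0.5, -5.2]
width: 0.0304
grasp_force: 30.0
7.675 shift [ 0.108   0.0824 -0.0907] turn [-0.0003  0.0006 -0.0003] [ 0.36  0.02  2.13  0.26  0.53 -2.03] 0.030394088279405845 [ 0.8 -0.5 -5.2]
peen err mm [-54.1 -41.2  45.4]
```

```bash
python3 -m pendant '[[0,0.027,0.0206,-0.0227,0,0,0],[0,0.027,0.0206,-0.0227,0,0,0],[0,0.027,0.0206,-0.0227,0,0,0],[0,0.027,0.0206,-0.0227,0,0,0],[0,0,0,0,0,0,0],[0,0,0,0,0,0,0],[0,0,0,0,0,0,0],[0,0,0,0,0,0,0]]'; python3 tgt.py; python3 - <<'E'
from h import *
from tgt import *
ims={n:vision.grab_frame(n) for n in("top","scene","wrist")}
s=robot.read_state(); w,x,y,z=s["ee_rot"]; R=Ro.from_quat([x,y,z,w]).as_matrix()
head=[s["tcp_pos"]+R@np.array([-a,b,.004-c]) for a,b,c in((.061,0,.015),(-.055,0,.015),(.061,0,.03),(.061,0,0))]
ax=Rh[:,0]; out=np.zeros((600,800,3),np.uint8)
for k,(n,x0,y0,f) in enumerate((("top",130,130,5),("scene",268,115,5))):
    c=cv2.resize(ims[n][y0:y0+58,x0:x0+80,::-1],None,fx=f,fy=f,interpolation=cv2.INTER_CUBIC)
    out[k*300:k*300+290,:400]=c; c=c.copy()
    P=lambda p:tuple(((proj(n,p)-[x0,y0]+.5)*f).round().astype(int).tolist())
    cv2.line(c,P(F),P(F+.131*ax),(0,255,0),1); cv2.circle(c,P(F),4,(0,255,0),1)
    for p in head: cv2.circle(c,P(p),3,(0,0,255),1)
    out[k*300:k*300+290,400:]=c
cv2.imwrite("pics/final.png",out)
c=cv2.resize(ims["wrist"][:,:,::-1],None,fx=1.5,fy=1.5)
for a,b,d in((.061,0,.015),(-.055,0,.03),(-.055,0,0),(-.021,.015,.03),(-.021,-.015,.03),(.061,0,.03)):
    p=proj("wrist",s["tcp_pos"]+R@np.array([-a,b,.004-d]))*1.5; cv2.circle(c,tuple(p.round().astype(int).tolist()),4,(0,0,255),1)
cv2.imwrite("pics/w4.png",c)
E
```

```text
time: 8.68
tcp_pos: [0.5024, 0.2677, 0.1451]
ee_rot: [0.235, -0.299, 0.921, 0.077]
ft_force: [0.3, 0.1, -4.8]
width: 0.03
grasp_force: 30.0
8.675 shift [0.005  0.0019 0.002 ] turn [-0.0002 -0.     -0.0002] [ 0.41  0.18  2.08  0.27  0.41 -2.01] 0.029975439846176778 [ 0.3  0.1 -4.8]
peen err mm [-2.5 -0.9 -1. ]
```

View pics/final.png

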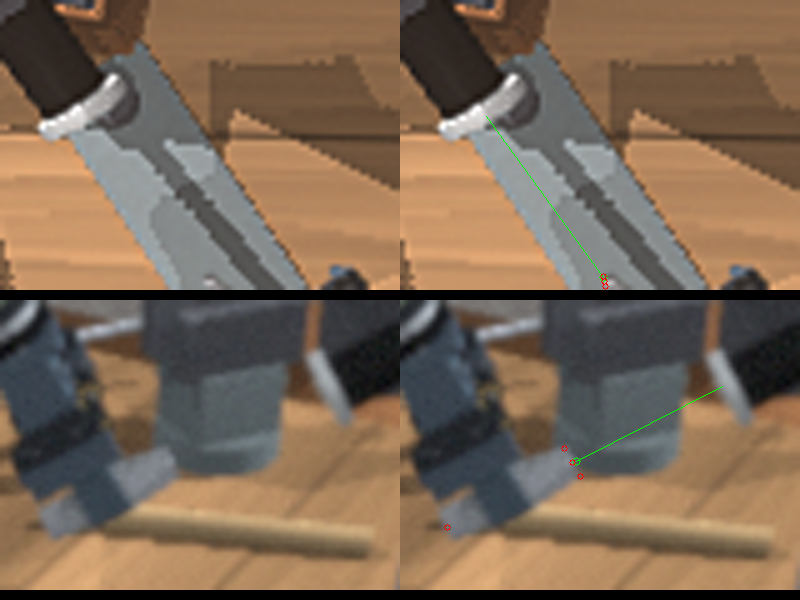

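View pics/w4.png

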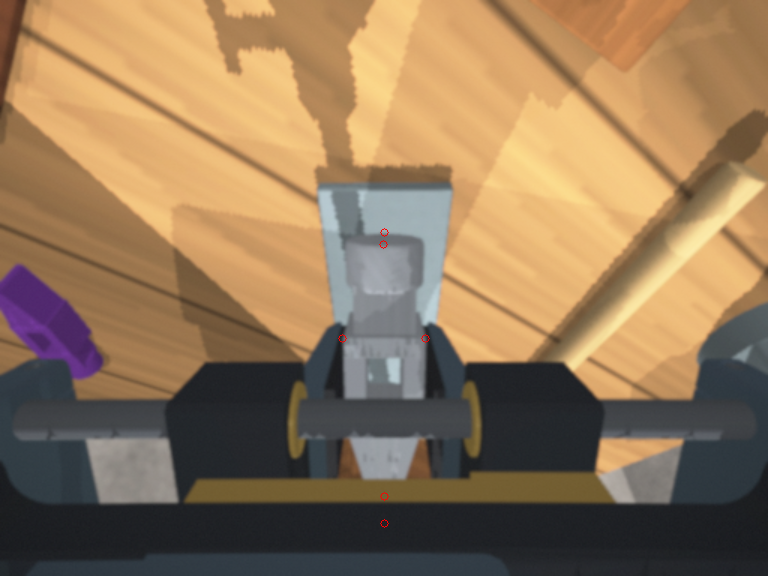

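The wrist view shows the foot plate (edges at x=318 and 452, centre 385) in line with the head (384). In the scene view the tip is on the focus circle and the lens line meets the ring at (725,387). I'll make the small correction and check against the foot's near edge.

```bash
python3 -m pendant '[[0,0.005,0.002,0.002,0,0,0],[0,0,0,0,0,0,0],[0,0,0,0,0,0,0],[0,0,0,0,0,0,0],[0,0,0,0,0,0,0]]'; python3 tgt.py; python3 - <<'E'
from h import *
from tgt import *
import cv2
im=vision.grab_frame("wrist"); r=models.outline_of("wrist","stand")
m=r[0]["region"]; yy,xx=np.nonzero(m); print(r[0]["conf"],yy.min(),xx.min(),xx.max(),[ (np.nonzero(m[y])[0].min(),np.nonzero(m[y])[0].max()) for y in range(yy.min(),yy.min()+60,6)])
g=cv2.cvtColor(im,cv2.COLOR_RGB2GRAY).astype(int); print(g[108:135,272], g[108:135,285])
d=np.array([np.cos(yaw),np.sin(yaw)]); e=np.array([-d[1],d[0]])
for v in(121,123,125,127):
  for u in(212,301):
    p=at_z("wrist",(u,v),.01)[:2]-F[:2]; print(v,u,(p@d).round(4),(p@e).round(4))
E
```

```text
time: 9.45
tcp_pos: [0.5049, 0.2689, 0.1455]
ee_rot: [0.235, -0.299, 0.922, 0.077]
ft_force: [0.8, 0.7, -4.9]
width: 0.0299
grasp_force: 30.0
9.45 shift [ 0.     -0.0004  0.0012] turn [-0.0001 -0.0004 -0.0003] [ 0.41  0.18  2.07  0.27  0.41 -2.01] 0.029932357674868265 [ 0.8  0.7 -4.9]
peen err mm [ 0.   0.2 -0.6]
0.82 119 211 302 [(np.int64(243), np.int64(301)), (np.int64(211), np.int64(302)), (np.int64(212), np.int64(301)), (np.int64(213), np.int64(300)), (np.int64(213), np.int64(299)), (np.int64(214), np.int64(298)), (np.int64(215), np.int64(298)), (np.int64(216), np.int64(297)), (np.int64(217), np.int64(296)), (np.int64(218), np.int64(295))]
[128 116 110 106 101 101 102 100 101  99  99  98  96  97 101 116 142 162
 171 171 171 173 173 172 173 173 172] [121 109 107 107 106 104 101 101 102 102  99  97  96  96 100 117 144 165
 171 171 171 173 171 171 172 172 173]
121 212 -0.0561 -0.0419
121 301 -0.0561 0.044
123 212 -0.0539 -0.0422
123 301 -0.0539 0.0442
125 212 -0.0517 -0.0424
125 301 -0.0517 0.0445
127 212 -0.0495 -0.0426
127 301 -0.0495 0.0447
```

```bash
python3 -m pendant '[[0,0.002,0.002,0.003,0,0,0],[0,0,0,0,0,0,0],[0,0,0,0,0,0,0],[0,0,0,0,0,0,0],[0,0,0,0,0,0,0],[0,0,0,0,0,0,0]]' && python3 tgt.py && python3 -c "
from bench import robot,order
print(abs(robot.read_state()['qd']).max()); print(order.finish_job())"
```

```text
time: 10.3
tcp_pos: [0.506, 0.2698, 0.147]
ee_rot: [0.235, -0.299, 0.922, 0.077]
ft_force: [-0.5, 0.5, -4.9]
width: 0.0303
grasp_force: 30.0
10.3 shift [-0.0021 -0.0024 -0.0019] turn [-0.     -0.0004 -0.0003] [ 0.41  0.18  2.07  0.26  0.42 -2.01] 0.0302828890033564 [-0.5  0.5 -4.9]
peen err mm [1.  1.2 0.9]
0.000766038764461993
the job is handed in; nothing more can be done
None
```

The wedge head is held still in the gripper with its edge within about 2 mm of my estimate of the camera's focus point, pointing into the lens without roll; I handed the job in at 10.3 s, but no verdict came back.

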